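Empty the glued-up scoop and show it to the inspection camera

ROBOT

A 6-joint arm with a two-finger parallel gripper is mounted at the origin on the work surface. World frame = base frame: x ahead of the robot, y to its left, z up, the work surface at z = 0. Lengths are in m, angles in degrees, forces in N, time in s.
With the tool pointing down it reaches from about 0.3 to 0.875 m from the base axis. Payload 6.4 kg.
Tool frame: the origin (TCP) lies on the centre line of the jaws, within the pads' length; the fingertips stand 25 mm ahead of it and the grasp point (between the pads) lies 6 mm ahead of it (tcp_to_tips is the distance from the TCP to the fingertips, in m); z points along the fingers, y is the line along which they close (so a half turn about z gives the same grasp; the last joint's range is limited). The gripper opens to 88 mm and grips with 3 to 60 N. Pads are 18 mm wide; open, the fingers measure 123 mm over their backs; the gripper's body (75 mm by 187 mm) begins 45 mm behind the grasp point.
Start: joints at [53.039, 10.359, 92.074, -0, 77.567, -11.82], TCP at [0.244, 0.521, 0.264] pointing down, gripper open.
Joint ranges: [-171.53, 171.53], [-51.25, 118.39], [17.06, 147.69], [-65.23, 245.23], [0, 150.52], [-178.68, 178.68]. Speed limits (degrees/s): [147.25, 147.25, 172.46, 180, 180, 180].

INTERFACE

Orientations are given as [roll, pitch, yaw] about the fixed x, y, z axes, in that order (R = Rz(yaw) Ry(pitch) Rx(roll)).
In Python, from cell import * gives the robot as it stands.
- The arm moves only by the tool step_arm, never from a script. Its arguments are lists of equal length, an entry for each row: "dp": the shift along the tool's x, y, z in cm, a list of three; "dr": the turn, a rotation vector about the tool's x, y, z in rad, a list of three. A call has 1 to 12 rows; each row is the pose to reach, as a shift and turn from the pose commanded when the call began, along the tool's axes at that moment; what a row does not reach only later rows make up. A row lasts 1/12 s, in which the tool goes at most 41.7 mm and 7.16 degrees, less where a joint would pass 70% of its speed; a pose out of reach is approached as far as the arm can. A call with a gripper value outside its range is refused whole. "hand" is the finger opening in cm, from 0 to 8.81, set as the call begins (left out, the last holds). The fingers move at their own pace and stop on an object; the grip force is fixed at half the most. Time passes only in rows, so rows that repeat a pose let the fingers close. It gives the time, the measured TCP pose, the force, the opening and the grip force at its end, in the units of the state.
- get_state(): the state, without advancing time (a new reading comes with each control period).
- get_image(name): name is "scene" or "top" or "wrist"; returns the picture (384x512x3 uint8, red, green, blue); there is no depth.
- camera_params(name): a dict with "K" (3x3 intrinsics, pixels), "rvec" (rotation vector, rad) and "tvec" (3), from world to camera coordinates, as OpenCV has them. Camera axes: x right, y down, z forward; pixel columns grow to the right and rows downward; lengths in m; the calibration is good to about 2 mm. A picture is of the moment at which its call begins: read the wrist's pose just before it. camera_params takes no time and is no camera call; for the wrist camera it gives the pose at the moment of the call.
- job_done(): hands the job in; it is judged then, once.
Trained networks look in the newest picture that a camera, given by its name, has taken for a name from the list of things; names that differ only in an ending like _2 or _b are one class to them, and where a whole thing is asked for, a point or a joint stands for the part that bears it (a point fixed in the world has none). Each returns a list of dicts, best first, with "conf" (0 to 1); they miss things now and then, are a little off and sometimes report something else, mostly with a low value. They report only what shows in the picture. A call takes as long as a camera call.
- search_frame(camera, thing): "box" ([left, top, right, bottom] in pixels, round what is visible of it).
- spot_point(camera, thing): "pixel" ([column, row] in pixels: a listed point, or the origin of a listed thing).
The state is a dict: "t": time; "qpos": joint angles; "qd": joint speeds; "effort": joint torques, N m; "tcp_pos": TCP position; "ee_rot": TCP orientation; "ft_force": force on the tool from outside, world axes, zero at the start; "wrist_torque": the same for the moment, N m; "width": opening from 0.0 (shut) to 1.0 (fully open); "finger_force": force on a finger pad.
Only numpy, scipy, OpenCV 4.12 (cv2) and the standard library are available. Lean on these libraries where they do the work, as an engineer would, in place of code of your own. Each camera call takes 0.05 s, during which the arm holds its last target. There are 200 camera calls.

TASK

Pick up the little wooden scoop, tip all four offcuts out of it over its sloping front into the tray, and bring it upright again. Then hold it level in the air before the inspection camera, its centre on the lens axis 150 mm from the lens and its sloping front squarely towards the lens; finish while still holding it there, motionless. Do not shift the camera or the plane, mallet and square.

Things in the scene. Friction and masses are not known exactly. Their poses are not given: they have to be found in the camera images.
- scoop_center (a point): Centre of the part, a loose open scoop glued up from 6 mm wooden board, 0.10 to 0.19 kg: 112 mm long (x, + to its FRONT), 60 mm wide over two flat parallel side cheeks (y, what to grasp), 60 mm high (z up out of its open top). This point is half-way along, across and up. It starts standing on the bench, front turned away from the robot give or take 25 degrees.
- scoop_lip (a point): Middle of the scoop's front lip, 55 mm ahead (+x) of its centre and 12 mm higher; axes as at the centre. The front board rises from mid-floor to the lip at 33 degrees to the floor, so pieces slide out over the lip once the scoop is tipped nose-down some 75 degrees or more. The back is an upright wall, 60 mm high.
- tray: Open grey tray fixed on the bench, 240 mm (its x) by 200 mm (its y) outside, walls 5 mm thick and 50 mm high; origin at the centre of its underside. It receives the offcuts.
- view (a point): Where the scoop's centre must be shown: the point on the lens axis 150 mm in front of the lens face, at lens height (200 to 260 mm above the bench). x points level from here to the lens, z up.
- lens (a point): Centre of the inspection camera's lens face; x points back into the camera (away from what it looks at), z up. The camera is a grey box 60 mm wide, 46 mm high, with a black lens barrel 36 mm across, on a 322 mm steel post (72 mm behind this point) on a 110 x 120 mm base plate, 12 mm thick, at the far side of the bench. The lens looks back roughly towards the robot.
- offcut1_center (a point): Centre of loose wooden offcut 1: a square block 20 x 20 x 28 mm, about 12 g. All four start standing on the scoop's floor, in its back half.
- offcut2_center (a point): Centre of loose wooden offcut 2: a short dowel, 20 mm across and 28 mm long, about 12 g. All four start standing on the scoop's floor, in its back half.
- offcut3_center (a point): Centre of loose wooden offcut 3: a short dowel, 20 mm across and 28 mm long, about 12 g. All four start standing on the scoop's floor, in its back half.
- offcut4_center (a point): Centre of loose wooden offcut 4: a square block 20 x 20 x 28 mm, about 12 g. All four start standing on the scoop's floor, in its back half.
- plane: Bystander: small steel block plane, 160 x 50 mm, about 60 mm high with its knobs; origin under its middle.
- mallet: Bystander: wooden mallet lying down, about 265 mm long, 60 mm high; origin under the middle of its length.
- square: Bystander: try square lying flat, 100 mm wooden stock and 150 mm steel blade, 18 mm high; origin under the middle of the stock.

How it is judged (in metres and radians):
On the way, in this order (a step that is already met when the one before it is completed fails the run):
1. the scoop is held off the bench over the tray and tipped nose-down (angle between scoop_center's own x axis and vertical above 2.3 rad and height (world z) of scoop_center above 0.07 m and horizontal distance between scoop_lip and tray below 0.12 m and contact force between scoop and the fingers above 0.5 N), for 0.1 s.
2. all four offcuts are in the tray and the scoop is upright again, in the air (x of offcut1_center in the frame of tray between -0.12 and 0.12 m and y of offcut1_center in the frame of tray between -0.1 and 0.1 m and z of each of offcut1_center, offcut2_center, offcut3_center, offcut4_center in the frame of tray below 0.05 m and x of offcut2_center in the frame of tray between -0.12 and 0.12 m and y of offcut2_center in the frame of tray between -0.1 and 0.1 m and x of offcut3_center in the frame of tray between -0.12 and 0.12 m and y of offcut3_center in the frame of tray between -0.1 and 0.1 m and x of offcut4_center in the frame of tray between -0.12 and 0.12 m and y of offcut4_center in the frame of tray between -0.1 and 0.1 m and angle between scoop_center's own z axis and vertical below 0.2 rad and height (world z) of scoop_center above 0.08 m), for 0.2 s.
At the end, for the whole second after the job is handed in: All four offcuts lie in the tray (below its rim); the scoop is gripped by the fingers, upright within 0.2 rad, its centre within 25 mm of the showing place in front of the lens, its front towards the lens within 0.2 rad, still, and not touching the camera (x of offcut1_center in the frame of tray between -0.12 and 0.12 m and y of offcut1_center in the frame of tray between -0.1 and 0.1 m and z of each of offcut1_center, offcut2_center, offcut3_center, offcut4_center in the frame of tray below 0.05 m and x of offcut2_center in the frame of tray between -0.12 and 0.12 m and y of offcut2_center in the frame of tray between -0.1 and 0.1 m and x of offcut3_center in the frame of tray between -0.12 and 0.12 m and y of offcut3_center in the frame of tray between -0.1 and 0.1 m and x of offcut4_center in the frame of tray between -0.12 and 0.12 m and y of offcut4_center in the frame of tray between -0.1 and 0.1 m and angle between scoop_center's own z axis and vertical below 0.2 rad and contact force between scoop and the fingers above 1 N and distance between scoop_center and view below 0.025 m and angle between the x axis of scoop_center and the x axis of view, either way round below 0.2 rad and x of scoop_lip in the frame of view above 0.02 m and linear speed of scoop below 0.03 m/s and angular speed of scoop below 0.2 rad/s and contact force between scoop and camstand below 0.3 N); the arm keeps its last pose, push and grip.
It fails at once if the plane is shifted by more than 30 mm (distance of plane from where it was at the start of the episode above 0.03 m).
It fails at once if the mallet is shifted by more than 30 mm (distance of mallet from where it was at the start of the episode above 0.03 m).
It fails at once if the square is shifted by more than 30 mm (distance of square from where it was at the start of the episode above 0.03 m).
It fails at once if the camera is shifted by more than 8 mm (distance of lens from where it was at the start of the episode above 0.008 m).
It also fails if it takes over 51 s, if anything falls off the work surface, if the arm or the gripper's body presses on something with over 40 N, if the wrist force passes 120 N, or if a joint passes its speed limit or range.

## Working session

There is one attempt and no reset: what is moved stays moved. The work goes in short steps, Python scripts to look and compute and a tool call to move; the robot and the scene stay as the last step left them, time stands still between calls to the robot, and variables do not carry over. Pictures are saved under pics/ and viewed, at most 10 in all, crops included, and the job is handed in when it is done.

Besides the shell and the picture viewer there is one more tool, called after "Request:" as a command line: name --argument value ..., lists and objects as JSON in quotes. step_arm: Moves the arm, as the interface text tells. Its arguments: {"type":"object","properties":{"dp":{"type":"array","items":{"type":"array","items":{"type":"number"}}},"dr":{"type":"array","items":{"type":"array","items":{"type":"number"}}},"hand":{"type":"number"}},"required":["dp","dr"]}

```bash
mkdir -p pics; ls
python3 - <<'E'
from cell import *
import cv2,numpy as np
ims=[get_image(n) for n in("scene","top")]
for n in("scene","top"):
    p=camera_params(n);R=cv2.Rodrigues(np.array(p["rvec"]))[0]
    print(n,np.round(p["K"],1).tolist(),(-R.T@np.array(p["tvec"]).ravel()).round(3),R.round(2).tolist())
    for t in("scoop_center","scoop_lip","tray","lens","view","plane","mallet","square"):
        print(t,[(np.round(d["pixel"],1).tolist(),round(d["conf"],2)) for d in spot_point(n,t)[:2]])
cv2.imwrite("pics/a.png",cv2.resize(np.hstack(ims)[:,:,::-1],(800,300)))
cv2.imwrite("pics/top.png",cv2.resize(ims[1][:,:,::-1],(800,600)))
print(get_state())
E
```

```text
pics
scene [[423.4, 0.0, 255.7], [0.0, 423.4, 192.2], [0.0, 0.0, 1.0]] [0.867 0.522 1.111] [[-0.88, 0.48, -0.01], [0.42, 0.75, -0.52], [-0.24, -0.46, -0.85]]
scoop_center [([232.3, 157.1], 0.97)]
scoop_lip [([217.3, 160.8], 0.71), ([353.0, 365.6], 0.47)]
tray [([311.1, 280.7], 0.66)]
lens [([187.5, 195.1], 0.91), ([215.4, 161.3], 0.33)]
view []
plane [([311.6, 187.7], 0.72), ([311.6, 279.9], 0.29)]
mallet [([355.6, 367.6], 0.86)]
square [([189.5, 118.4], 0.78), ([310.9, 278.0], 0.25)]
top [[467.5, 0.0, 246.8], [0.0, 467.5, 180.9], [0.0, 0.0, 1.0]] [0.355 0.017 1.466] [[-0.02, -1.0, 0.01], [-0.98, 0.02, -0.18], [0.18, -0.01, -0.98]]
scoop_center [([312.7, 192.5], 0.88)]
scoop_lip [([316.2, 177.2], 0.87), ([309.7, 194.1], 0.54)]
tray [([171.6, 201.2], 0.59)]
lens [([259.7, 112.4], 0.76), ([251.9, 252.3], 0.69)]
view []
plane [([249.2, 251.8], 0.89)]
mallet [([94.2, 191.5], 0.8)]
square [([390.0, 177.5], 0.78), ([259.2, 111.5], 0.71)]
{'t': 0.9, 'qpos': array([ 5.30395885e+01,  1.03593410e+01,  9.20737370e+01, -2.19299991e-03,
        7.75670552e+01, -1.18203969e+01]), 'qd': array([-0.04879605,  0.0654486 , -0.11787562, -0.00883073, -0.06108902,
       -0.04084331]), 'effort': array([ 3.99359951e-04, -4.33822775e+01, -3.42172980e+01,  7.02130725e-02,
        3.07491340e-02, -9.19615957e-06]), 'tcp_pos': array([0.24428495, 0.52054663, 0.26371677]), 'ee_rot': array([-1.79999431e+02,  2.06886472e-03,  1.54860458e+02]), 'ft_force': array([0.27727288, 0.19086538, 0.08459731]), 'wrist_torque': array([-0.02147186,  0.00970995,  0.01477822]), 'finger_force': 0.0, 'width': 1.0043524516501596}
```

View pics/a.png

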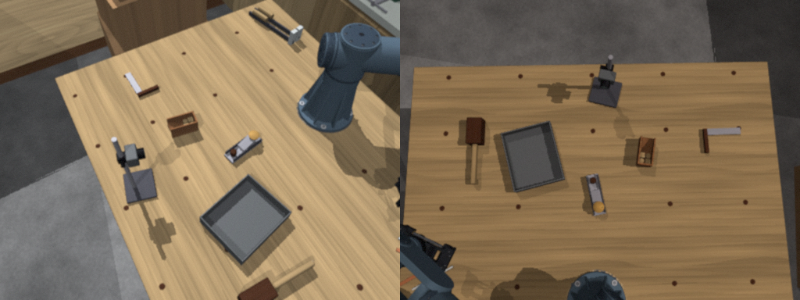

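View pics/top.png

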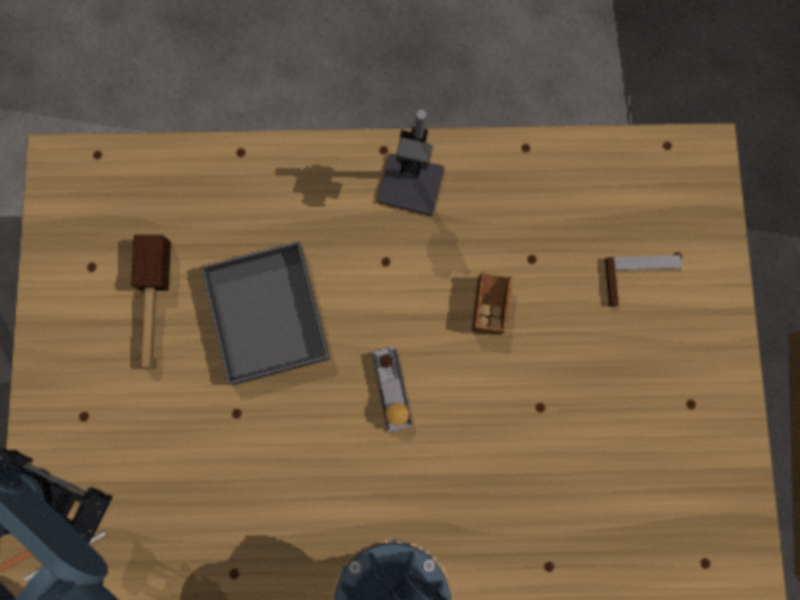

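The scene view shows the scoop at about (232,157), the camera at (187,195) and the tray at (311,281). The top view confirms this, at 800-pixel scale: scoop (491,303) with its front facing up the image (+x), tray (266,313) and camera stand (410,180).

```bash
cat > h.py <<'E'
from cell import *
import cv2,numpy as np
from scipy.spatial.transform import Rotation as Ro
def cam(n):
    p=camera_params(n);R=cv2.Rodrigues(np.array(p["rvec"],float))[0]
    return np.array(p["K"]),R,np.array(p["tvec"],float).ravel()
def ray(n,px,c=None):
    K,R,t=c or cam(n);d=R.T@np.linalg.inv(K)@[px[0],px[1],1];return -R.T@t,d/np.linalg.norm(d)
def onz(n,px,z,c=None):
    o,d=ray(n,px,c);return o+d*(z-o[2])/d[2]
def tri(rays):
    A=np.zeros((3,3));b=np.zeros(3)
    for o,d in rays:
        P=np.eye(3)-np.outer(d,d);A+=P;b+=P@o
    x=np.linalg.solve(A,b)
    return x,[np.linalg.norm(np.cross(d,x-o)).round(4) for o,d in rays]
def proj(n,X,c=None):
    K,R,t=c or cam(n);q=(R@np.atleast_2d(X).T).T+t;q=(K@q.T).T;return q[:,:2]/q[:,2:]
E
python3 - <<'E'
from h import *
P=dict(scoop_center=[(232.3,157.1),(312.7,192.5)],scoop_lip=[(217.3,160.8),(316.2,177.2)],tray=[(311.1,280.7),(171.6,201.2)],lens=[(187.5,195.1),(259.7,112.4)],plane=[(311.6,187.7),(249.2,251.8)])
for k,v in P.items():
    x,e=tri([ray("scene",v[0]),ray("top",v[1])]);print(k,x.round(3),e)
im=get_image("top");cv2.imwrite("pics/c.png",cv2.resize(im[60:220,225:345,::-1],None,fx=5,fy=5,interpolation=cv2.INTER_CUBIC)[:600])
im2=get_image("scene");
a=cv2.resize(im[70:150,225:305,::-1],(400,400),interpolation=cv2.INTER_CUBIC)
b=cv2.resize(im2[160:270,140:250,::-1],(400,400),interpolation=cv2.INTER_CUBIC)
cv2.imwrite("pics/c.png",np.hstack([a,b]))
E
```

```text
scoop_center [ 0.569 -0.203  0.045] [np.float64(0.0016), np.float64(0.0016)]
scoop_lip [ 0.616 -0.216  0.042] [np.float64(0.0005), np.float64(0.0005)]
tray [ 0.557  0.239 -0.008] [np.float64(0.0008), np.float64(0.0008)]
lens [ 0.769 -0.037  0.22 ] [np.float64(0.0011), np.float64(0.0011)]
plane [ 0.395 -0.006  0.003] [np.float64(0.0043), np.float64(0.0043)]
```

View pics/c.png

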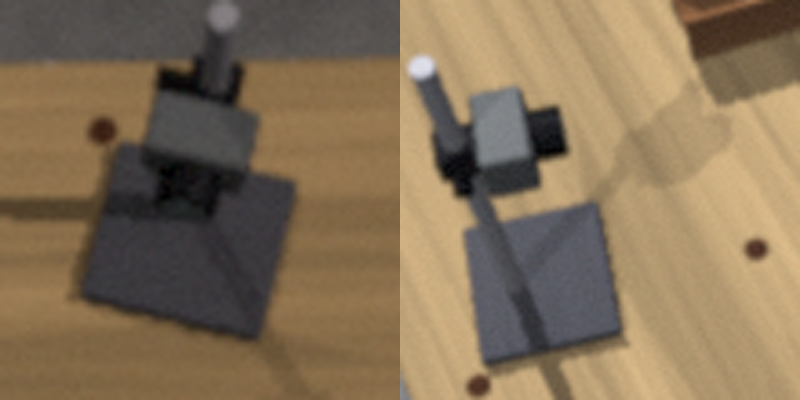

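Run:
```python
from h import *
T=lambda p:(225+p[0]/5-.4,70+p[1]/5-.4)
S=lambda p:(140+(p[0]-400)/3.636-.4,160+p[1]/3.636-.4)
def yaw(a,b):
    d=b-a;return np.degrees(np.arctan2(d[1],d[0])).round(1)
f=lambda p:onz("top",T(p),.012); g=lambda p:onz("scene",S(p),.012)
print("top", yaw(f((83,297)),f((122,143))),yaw(f((260,337)),f((295,182))),yaw(f((83,297)),f((260,337)))+90)
print("plate",[f(p).round(3) for p in((83,297),(260,337),(295,182),(122,143))])
A,B,C,D=(470,232),(597,205),(621,331),(487,361)
print("plate s",[g(p).round(3) for p in(A,B,C,D)])
pt=onz("top",T((222,16)),.322);ps=onz("scene",S((421,68)),.322);print("post",pt.round(3),ps.round(3),tri([ray("top",T((222,16))),ray("scene",S((421,68)))]))
print("lens tri",tri([ray("top",T((187,212))),ray("scene",S((556,131)))]))
# scoop boxes
for n in("top","scene"): print(n,search_frame(n,"scoop_center")[:1],search_frame(n,"tray")[:1],search_frame(n,"lens")[:1])
```

```text
top -14.8 -14.1 -14.200000000000003
plate [array([0.784, 0.014, 0.012]), array([ 0.755, -0.099,  0.012]), array([ 0.859, -0.125,  0.012]), array([ 0.888, -0.013,  0.012])]
plate s [array([ 0.857, -0.119,  0.012]), array([ 0.758, -0.092,  0.012]), array([0.787, 0.018, 0.012]), array([ 0.887, -0.009,  0.012])]
post [ 0.842 -0.06   0.322] [ 0.844 -0.059  0.322] (array([ 0.8435373 , -0.06037101,  0.3196125 ]), [np.float64(0.0003), np.float64(0.0003)])
lens tri (array([ 0.77630822, -0.04608744,  0.20892138]), [np.float64(0.0024), np.float64(0.0024)])
top [{'box': [301.8, 173.3, 325.3, 213.2], 'conf': 0.83}] [{'box': [128.1, 154.9, 210.0, 244.0], 'conf': 0.78}] [{'box': [251.0, 83.5, 276.2, 112.4], 'conf': 0.66}]
scene [{'box': [213.4, 142.2, 257.2, 174.3], 'conf': 0.66}] [{'box': [251.3, 225.5, 372.7, 341.0], 'conf': 0.6}] [{'box': [149.4, 186.8, 184.3, 216.7], 'conf': 0.96}]
```

```bash
cat >> h.py <<'E'
def Rt(th,psi):  # tool tilted th deg forward of down, heading psi deg
    s,c=np.sin(np.radians([th,psi])),np.cos(np.radians([th,psi]))
    z=np.array([s[0]*c[1],s[0]*s[1],-c[0]]);y=np.array([-s[1],c[1],0]);return np.c_[np.cross(y,z),y,z]
def cur():
    s=get_state();return np.array(s["tcp_pos"]),Ro.from_euler("xyz",s["ee_rot"],degrees=True).as_matrix(),s
def delta(p,R,p0=None,R0=None):
    if p0 is None:p0,R0,_=cur()
    dp=R0.T@(p-p0)*100;dr=Ro.from_matrix(R0.T@R).as_rotvec();print("dp cm",dp.round(2),"dr",dr.round(4));return dp,dr
def scoop_tcp(c,psi,tip=0,th=45,g=(-.024,.010)):
    # TCP pose holding a scoop: centre c, heading psi, nose-down tip deg
    R=Rt(th-tip,psi);a=np.radians(tip);f=np.array([np.cos(np.radians(psi)),np.sin(np.radians(psi)),0]);u=np.array([0,0,1.])
    X=f*np.cos(a)-u*np.sin(a);Z=u*np.cos(a)+f*np.sin(a)
    return np.array(c)+g[0]*X+g[1]*Z-.006*R[:,2],R
E
python3 - <<'E'
from h import *
p,R=scoop_tcp((.569,-.205,.03),-15.5);h=p-.13*R[:,2]+[0,0,.03];print(h)
p0,R0,_=cur();delta(h,R)
for v in([0,0,.05],):delta(p0+v,R0)
m=np.array([.38,.16,.30]);delta(m,Rt(0,-20))
E
```

```text
[ 0.45320388 -0.17288689  0.16616652]
dp cm [-48.37 -53.9    9.76] dr [-0.0661 -0.7835 -0.1595]
dp cm [ 0. -0. -5.] dr [0. 0. 0.]
dp cm [-27.6  -26.87  -3.63] dr [-0.     -0.     -0.0897]
```

Request:
step_arm --dp '[[-1,-1,0],[-3,-3,0],[-5.5,-5.5,0],[-8,-8,0],[-10.5,-10.5,0],[-13,-13,0],[-15.5,-15.5,0],[-18,-18,0],[-20.5,-20.5,0],[-23,-23,0],[-25.5,-25.5,0],[-27.5,-27.5,0]]' --dr '[[0,-0.02,0],[0,-0.04,-0.01],[0,-0.07,-0.02],[0,-0.1,-0.03],[0,-0.13,-0.04],[0,-0.16,-0.05],[0,-0.19,-0.06],[0,-0.22,-0.07],[0,-0.25,-0.08],[0,-0.28,-0.09],[0,-0.31,-0.1],[0,-0.34,-0.1]]' --hand 8.8

```text
t: 2.3
tcp_pos: [0.3768, 0.1528, 0.264]
ee_rot: [-178.9, 19.6, 160.8]
ft_force: [0.3, 1.2, 0.5]
width: 0.995
finger_force: 0.0
```

Run:
```python
from h import *
p,R=scoop_tcp((.569,-.205,.03),-15.5);h=p-.13*R[:,2]+[0,0,.03]
delta(h,R);print(get_state()["qpos"].round(1))
```

```text
dp cm [-13.59 -27.98  15.74] dr [-0.0524 -0.4439 -0.0503]
[ 13.3 -21.9 123.4 -12.7  63.  -53.1]
```

Request:
step_arm --dp '[[-1.2,-2.5,1.3],[-2.4,-5,2.6],[-3.6,-7.5,3.9],[-4.9,-10,5.3],[-6.1,-12.5,6.6],[-7.3,-15,8],[-8.5,-17.5,9.3],[-9.7,-20,11.2],[-11,-22.5,12.8],[-12,-25,14],[-13,-27,15.1],[-13.6,-28,15.7]]' --dr '[[0,-0.04,0],[0,-0.08,0],[-0.01,-0.12,-0.01],[-0.02,-0.16,-0.02],[-0.02,-0.2,-0.02],[-0.03,-0.24,-0.03],[-0.03,-0.28,-0.03],[-0.04,-0.32,-0.04],[-0.04,-0.36,-0.04],[-0.05,-0.4,-0.05],[-0.05,-0.43,-0.05],[-0.052,-0.444,-0.05]]'

```text
t: 3.3
tcp_pos: [0.4475, -0.1382, 0.1736]
ee_rot: [179.4, 43.4, 164.4]
ft_force: [-0.1, 1.5, 0.4]
width: 0.997
finger_force: 0.0
```

Run:
```python
from h import *
p,R,s=cur();c=cam("wrist");im=get_image("wrist")
print(p,s["ee_rot"],s["qpos"].round(1),s["t"])
print("cam pos",(-c[1].T@c[2]).round(3),"in tool",(R.T@(-c[1].T@c[2]-p)).round(3),"axis in tool",(R.T@c[1][2]).round(2))
for t in("scoop_center","scoop_lip","lens"):print(t,spot_point("wrist",t)[:2])
X=[]
for n in("scene","top"):
    q=get_image(n)
    for t in("scoop_center","scoop_lip"):print(n,t,spot_point(n,t)[:1])
cv2.imwrite("pics/w1.png",im[:,:,::-1])
```

```text
[ 0.44754832 -0.13819792  0.17358175] [179.35826184  43.37074662 164.41443282] [ -44.6  -19.5  141.4   48.6   27.2 -157.3] 3.3
cam pos [ 0.321 -0.104  0.217] in tool [ 0.066 -0.    -0.122] axis in tool [-0.26  0.    0.97]
scoop_center [{'pixel': [221.7, 174.2], 'conf': 0.97}, {'pixel': [208.9, 157.2], 'conf': 0.75}]
scoop_lip [{'pixel': [228.8, 205.0], 'conf': 0.62}, {'pixel': [235.1, 154.7], 'conf': 0.48}]
lens []
scene scoop_center [{'pixel': [233.5, 155.5], 'conf': 0.81}]
scene scoop_lip [{'pixel': [215.9, 161.2], 'conf': 0.79}]
top scoop_center [{'pixel': [313.4, 194.8], 'conf': 0.72}]
top scoop_lip [{'pixel': [319.0, 176.2], 'conf': 0.63}]
```

View pics/w1.png

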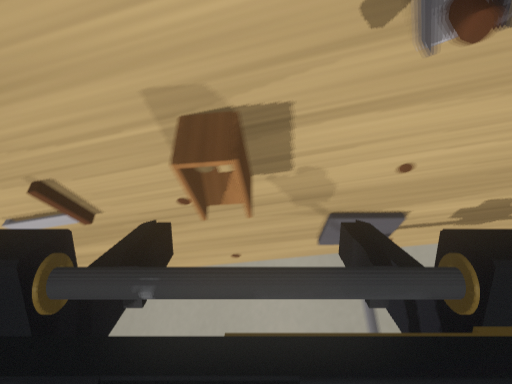

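The wrist view is upside down. The scoop spans about (172–252, 108–220), the camera base is at (362,228), and the fingers are clear. The joint angles show the wrist near alignment with the forearm, so I'll fit the kinematics and compare grasp tilts.

```bash
cat > k.py <<'E'
from h import *
from scipy.optimize import least_squares
def fk(q,v):
    e,H,a1,L1,a3,L2,d,w=v;q=np.radians(q);r=lambda ax,a:Ro.from_euler(ax,a).as_matrix()
    R=r("z",q[0]);p=R@[a1,e,H];R=R@r("y",q[1]);p=p+R@[0,0,L1];R=R@r("y",q[2]);p=p+R@[a3,0,L2];R=R@r("z",q[3])
    R=R@r("y",q[4]);p=p+R@[w,0,0];R=R@r("z",q[5]);return p+R@[0,0,d],R
D=[([53.0395885,10.359341,92.073737,0,77.5670552,-11.8203969],[.24428495,.52054663,.26371677],[-180,0,154.860458])]
E
python3 - <<'E'
from k import *
s=get_state();D.append((s["qpos"],s["tcp_pos"],s["ee_rot"]));D.append(([13.3,-21.9,123.4,-12.7,63,-53.1],[.3768,.1528,.264],[-178.9,19.6,160.8]))
E=lambda r:Ro.from_euler("xyz",r,degrees=True).as_matrix()
v0=[.1,.3,0,.4,0,.4,.2,0]
f=lambda v:np.concatenate([(fk(q,v)[0]-p) for q,p,_ in D]+[.001*(v-np.array(v0))])
for _ in range(1):
    o=least_squares(f,v0);print(o.x.round(4),f(o.x)[:9].round(4))
for q,p,r in D:print((fk(q,o.x)[1].T@E(r)).round(2).tolist())
E
```

```text
[ 1.180e-01  3.147e-01 -8.000e-04  4.375e-01  8.590e-02  5.153e-01
  2.864e-01 -3.000e-04] [-0.0001  0.0001  0.0001 -0.     -0.     -0.      0.     -0.0001 -0.0001]
[[0.0, -1.0, -0.0], [1.0, 0.0, -0.0], [0.0, -0.0, 1.0]]
[[0.0, -1.0, -0.0], [1.0, 0.0, -0.0], [0.0, -0.0, 1.0]]
[[-0.0, -1.0, -0.0], [1.0, -0.0, -0.0], [0.0, -0.0, 1.0]]
```

```bash
cat >> k.py <<'E'
V=np.array([.118,.3147,-.0008,.4375,.0859,.5153,.2864,-.0003])
LO=np.array([-171.5,-51.2,17.1,-65.2,0,-178.6]);HI=np.array([171.5,118.3,147.6,245.2,150.5,178.6])
F=Ro.from_euler("z",90,degrees=True).as_matrix()
def ik(p,R,q0):
    def f(q):
        P,Q=fk(q,V);return np.r_[(P-p)*5,Ro.from_matrix((Q@F).T@R).as_rotvec()]
    o=least_squares(f,np.clip(q0,LO+1,HI-1),bounds=(LO,HI),x_scale=50);return o.x,np.abs(f(o.x)).max()
FL=np.diag([-1.,-1,1])
E
python3 - <<'E'
from k import *
c=cam("wrist")
for n,w,s,t in(("ctr",(221.7,174.2),(233.5,155.5),(313.4,194.8)),("lip",(228.8,205),(215.9,161.2),(319,176.2))):
    print(n,*tri([ray("wrist",w,c),ray("scene",s),ray("top",t)]))
seeds=[[-30,0,110,a,60,b] for a in(0,60,-30,180,100) for b in(-90,0,90)]
for th in(30,45):
  for fl in(0,1):
    print("th",th,"flip",fl)
    for nm,c,psi,tip in(("grasp",(.569,-.205,.03),-15.5,0),("lift",(.569,-.205,.2),-15.5,0),("tray0",(.54,.23,.25),23,0),("tray95",(.54,.23,.14),23,95),("tray95b",(.54,.24,.14),-10,95),("view",(.628,-.005,.212),-14.4,0)):
        p,R=scoop_tcp(c,psi,tip,th,(-.024,.010) if th==45 else (-.02,.005));R=R@FL if fl else R
        S={}
        for q0 in seeds:
            q,e=ik(p,R,q0)
            if e<1e-3:S[tuple(q.round(0))]=e
        print(nm,list(map(lambda k:[int(x) for x in k],S))[:4])
E
```

```text
ctr [ 0.56233429 -0.20550866  0.0404191 ] [np.float64(0.0038), np.float64(0.0047), np.float64(0.0013)]
lip [ 0.6206614  -0.21946544  0.04106975] [np.float64(0.0043), np.float64(0.0013), np.float64(0.0054)]
th 30 flip 0
grasp [[-37, 19, 119, 38, 17, -146]]
lift [[-37, -1, 116, 17, 38, -123]]
tray0 [[7, -8, 116, 12, 44, -113]]
tray95 [[15, 62, 46, -10, 137, -101]]
tray95b [[5, 58, 53, 19, 132, -71]]
view [[-10, 2, 111, -4, 37, -83]]
th 30 flip 1
grasp [[-37, 19, 119, 38, 17, 34]]
lift [[-37, -1, 116, 17, 38, 57]]
tray0 [[7, -8, 116, 12, 44, 67]]
tray95 [[15, 62, 46, -10, 137, 79]]
tray95b [[5, 58, 53, 19, 132, 109]]
view [[-10, 2, 111, -4, 37, 97]]
th 45 flip 0
grasp [[-41, 20, 127, 117, 20, 133]]
lift [[-41, -6, 126, 46, 25, -152]]
tray0 [[4, -14, 126, 30, 28, -131]]
tray95 [[15, 52, 54, -7, 123, -99]]
tray95b [[6, 49, 60, 14, 119, -73]]
view [[-9, -3, 121, -12, 17, -75]]
th 45 flip 1
grasp [[-41, 20, 127, 117, 20, -47]]
lift [[-41, -6, 126, 46, 25, 28]]
tray0 [[4, -14, 126, 30, 28, 49]]
tray95 [[15, 52, 54, -7, 123, 81]]
tray95b [[6, 49, 60, 14, 119, 107]]
view [[-9, -3, 121, -12, 17, 105]]
```

```bash
cat > fitpose.py <<'E'
from k import *
def sc(loc,x,y,psi,z0=.03):
    a=np.radians(psi);return np.array([x+loc[0]*np.cos(a)-loc[1]*np.sin(a),y+loc[0]*np.sin(a)+loc[1]*np.cos(a),z0+loc[2]])
def fit(obs,x0,z0=None):
    # obs: (cam tuple, pixel, local point, sigma px)
    def f(v):return np.concatenate([(proj(None,sc(l,*v[:3],*( [v[3]] if z0 is None else [z0])),c)[0]-px)/s for c,px,l,s in obs])
    o=least_squares(f,x0,loss="soft_l1",x_scale=[.01,.01,5,.01][:len(x0)]);return o.x,f(o.x).reshape(-1,2).round(1)
E
python3 - <<'E'
from fitpose import *
W,S,T=cam("wrist"),cam("scene"),cam("top")
s=get_state();print(s["t"],s["tcp_pos"],s["qd"].round(1))
C=(0,0,0);L=(.055,0,.012)
# wrist picture was taken at the earlier pose: shift the camera back to it
p1,R1,_=cur();p0=np.array([.44754832,-.13819792,.17358175]);R0=Ro.from_euler("xyz",[179.35826184,43.37074662,164.41443282],degrees=True).as_matrix()
Rc=W[1];o=-Rc.T@W[2];rel=R1.T@(o-p1);Rrel=Rc@R1;Rw=Rrel@R0.T;ow=p0+R0@rel;W0=(W[0],Rw,-Rw@ow)
obs=[(S,(232.3,157.1),C,3),(T,(312.7,192.5),C,3),(S,(233.5,155.5),C,3),(T,(313.4,194.8),C,3),(W0,(221.7,174.2),C,5),
(S,(217.3,160.8),L,3),(T,(316.2,177.2),L,3),(S,(215.9,161.2),L,3),(T,(319,176.2),L,3),(W0,(228.8,205),L,5),
(W0,(173,165),(-.056,-.03,.03),2),(W0,(243,166),(-.056,.03,.03),2),(W0,(237,108),(-.056,.03,-.03),2),(W0,(180,116),(-.056,-.03,-.03),2)]
v,r=fit(obs,[.57,-.205,-15],.03);print(v,r.tolist())
v2,r=fit(obs[10:],[.57,-.205,-15],.03);print(v2,r.tolist())
p,R=scoop_tcp((v[0],v[1],.03),v[2],0,30,(-.02,.005))
h=p-.07*R[:,2];print(h,ik(h,R,[-37,10,115,30,25,-140]));delta(h,R)
E
```

```text
3.8 [ 0.44795523 -0.13625714  0.17406816] [-0.3  0.2  0.1  0.5 -0.  -0.4]
[ 0.56717808 -0.2087073  -9.63051092] [[0.2, 0.5], [0.5, 0.3], [-0.2, 1.0], [0.2, -0.5], [-0.3, -0.6], [-0.5, 0.1], [0.2, -0.6], [-0.1, -0.0], [-0.7, -0.2], [-0.0, 0.1], [-0.4, -0.0], [-1.4, -2.8], [2.2, 1.4], [0.3, -0.2]]
[ 0.56765346 -0.20907011 -9.8372429 ] [[-0.3, 0.1], [-1.4, -2.6], [2.2, 1.6], [0.4, -0.1]]
[ 0.50999547 -0.19900426  0.10081793] (array([ -42.16845866,    7.26102827,  123.22842482,   34.93917616,
         28.00675493, -150.58856601]), np.float64(2.220446049250313e-15))
dp cm [-0.55 -4.52 10.53] dr [-0.0492  0.2322 -0.0805]
```

Request:
step_arm --dp '[[0,-0.5,0.8],[0,-1,1.6],[-0.1,-1.5,2.4],[-0.1,-2,3.2],[-0.2,-2.5,4],[-0.2,-3,4.8],[-0.2,-3.5,5.6],[-0.2,-4,6.5],[-0.2,-4.5,7.5],[-0.2,-4.5,8],[-0.2,-4.5,8],[-0.2,-4.5,8]]' --dr '[[0,0.02,-0.01],[-0.01,0.05,-0.02],[-0.02,0.08,-0.02],[-0.02,0.1,-0.03],[-0.03,0.13,-0.04],[-0.03,0.15,-0.05],[-0.04,0.18,-0.06],[-0.04,0.2,-0.07],[-0.05,0.23,-0.08],[-0.05,0.23,-0.08],[-0.05,0.23,-0.08],[-0.05,0.23,-0.08]]'

```text
t: 4.8
tcp_pos: [0.4902, -0.1937, 0.1159]
ee_rot: [179.9, 30.1, 170.2]
ft_force: [-0.3, -0.0, -0.2]
width: 0.997
finger_force: 0.0
```

Run:
```python
from h import *
p,R,s=cur();c=cam("wrist");im=get_image("wrist")
print(p,s["ee_rot"],s["qpos"].round(1),s["t"],s["qd"].round(1))
np.savez("w2.npz",K=c[0],R=c[1],t=c[2])
for t in("scoop_center","scoop_lip"):print(t,spot_point("wrist",t)[:2])
cv2.imwrite("pics/w2.png",cv2.resize(im[:,:,::-1],(800,600)))
```

```text
[ 0.4902165  -0.19371508  0.11594696] [179.86299046  30.07314754 170.24359266] [ -43.7    2.6  125.9   33.9   30.3 -150.3] 4.8 [-0.2 -1.   0.6 -0.3  0.3  0.1]
scoop_center [{'pixel': [254.9, 219.7], 'conf': 0.87}]
scoop_lip [{'pixel': [256.5, 268.6], 'conf': 0.66}]
```

View pics/w2.png

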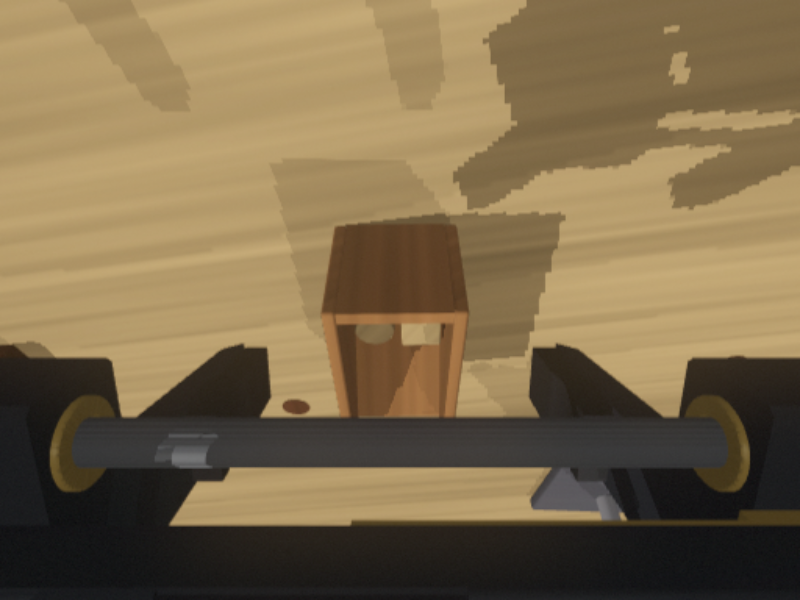

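The scoop is centred and square between the open fingers. Its back wall has top corners at (322,313) and (468,313) and bottom corners at (336,226) and (457,224), at 800-pixel scale.

Run:
```python
from fitpose import *
d=np.load("w2.npz");W=(d["K"],d["R"],d["t"]);g=lambda x,y:((x+.5)/1.5625-.5,(y+.5)/1.5625-.5)
obs=[(W,(254.9,219.7),(0,0,0),3),(W,g(322,313),(-.056,-.03,.03),1),(W,g(468,313),(-.056,.03,.03),1),(W,g(457,224),(-.056,.03,-.03),1),(W,g(336,226),(-.056,-.03,-.03),1)]
v,r=fit(obs,[.567,-.209,-10],.03);print(v,r.tolist());print(fit(obs,[.567,-.209,-10,.03])[0])
p,R=scoop_tcp((v[0],v[1],.03),v[2],0,30,(-.02,.005));print(p);delta(p,R);print(ik(p,R,get_state()["qpos"])[0].round(1))
```

```text
[ 0.56535312 -0.20740327 -9.08319645] [[-0.2, 0.1], [-0.5, 0.9], [1.5, 0.1], [0.0, -0.1], [-0.5, -0.6]]
[ 0.56742511 -0.20794659 -9.14309329  0.0275518 ]
[ 0.54264154 -0.2037723   0.04019615]
dp cm [-0.8  -0.09  9.27] dr [-0.0042  0.0019 -0.01  ]
[ -39.8   19.1  118.8   44.3   21.5 -159.5]
```

Request:
step_arm --dp '[[-0.3,0,0.6],[-0.6,-0.1,1.3],[-0.8,-0.1,2.2],[-0.8,-0.1,3.2],[-0.8,-0.1,4.2],[-0.8,-0.1,5.2],[-0.8,-0.1,6.2],[-0.8,-0.1,7.2],[-0.8,-0.1,8.2],[-0.8,-0.1,9],[-0.8,-0.1,9.3],[-0.8,-0.1,9.3]]' --dr '[[0,0,-0.01],[0,0,-0.01],[0,0,-0.01],[0,0,-0.01],[0,0,-0.01],[0,0,-0.01],[0,0,-0.01],[0,0,-0.01],[0,0,-0.01],[0,0,-0.01],[0,0,-0.01],[0,0,-0.01]]'

```text
t: 5.95
tcp_pos: [0.5431, -0.2043, 0.0389]
ee_rot: [-179.8, 30.0, 170.9]
ft_force: [-0.9, 0.9, -0.4]
width: 1.0
finger_force: 0.0
```

Request:
step_arm --dp '[[0,0,0],[0,0,0],[0,0,0],[0,0,0],[0,0,0],[0,0,0],[0,0,0],[0,0,0],[0,0,0],[0,0,0]]' --dr '[[0,0,0],[0,0,0],[0,0,0],[0,0,0],[0,0,0],[0,0,0],[0,0,0],[0,0,0],[0,0,0],[0,0,0]]' --hand 0

```text
t: 6.78
tcp_pos: [0.5432, -0.2047, 0.0403]
ee_rot: [-179.7, 30.1, 170.9]
ft_force: [-4.0, 1.4, 6.5]
width: 0.682
finger_force: 30.0
```

Run:
```python
from k import *
p,R,s=cur();print(p,s["ee_rot"],s["qpos"].round(1),s["ft_force"].round(1),s["width"]*88.1,s["finger_force"],s["t"])
u=np.array([0,0,1]);delta(p+.17*u-[.03,0,0],R)
p2,R2=scoop_tcp((.53,.20,.23),10,0,30,(-.02,.005));p1=p+.17*u
q=s["qpos"]
for f in np.linspace(0,1,6):
    q,e=ik(p1+f*(p2-p1),Ro.from_matrix(R).as_matrix()@Ro.from_rotvec(f*Ro.from_matrix(R.T@R2).as_rotvec()).as_matrix(),q);print(q.round(0),e<1e-6)
for psi in(5,15,23):
  for f in(0,.25,.5,.75,1):
    p3,R3=scoop_tcp((.53,.21,.23-.09*f),psi,90*f,30,(-.02,.005));q,e=ik(p3,R3,q);print(psi,f,q.round(0),e<1e-6)
# tray yaw
```

```text
[ 0.54318091 -0.20466817  0.04032549] [-179.74721555   30.12906664  170.89917059] [ -39.8   19.1  118.9   44.5   21.1 -159.6] [-4.   1.4  6.5] 60.11754511949027 29.975381477270275 6.7833
dp cm [ -5.97  -0.55 -16.19] dr [0. 0. 0.]
[ -40.   -1.  116.   23.   41. -135.] True
[ -32.   -6.  120.   20.   41. -130.] True
[ -24.  -10.  122.   17.   41. -122.] True
[ -14.  -12.  123.   12.   40. -113.] True
[  -3.  -11.  122.    7.   40. -103.] True
[  8.  -9. 119.   2.  40. -93.] True
5 0 [ 12.  -7. 118.  -5.  40. -80.] True
5 0.25 [ 10.   5. 103.  -1.  65. -85.] True
5 0.5 [  9.  21.  87.   1.  87. -86.] True
5 0.75 [  9.  38.  71.   2. 109. -86.] True
5 1 [  8.  55.  55.   4. 130. -86.] True
15 0 [   7.   -9.  119.    6.   40. -101.] True
15 0.25 [  9.   5. 103.   1.  65. -96.] True
15 0.5 [ 10.  21.  86.  -1.  87. -95.] True
15 0.75 [ 11.  39.  70.  -3. 109. -94.] True
15 1 [ 11.  56.  54.  -4. 130. -95.] True
23 0 [   4.   -9.  119.   14.   42. -117.] True
23 0.25 [   8.    5.  103.    2.   65. -106.] True
23 0.5 [  11.   21.   86.   -3.   87. -101.] True
23 0.75 [  13.   39.   69.   -7.  109. -100.] True
23 1 [  14.   56.   53.  -10.  130. -101.] True
```

Request:
step_arm --dp '[[-0.25,0,-0.4],[-0.8,0,-1.3],[-1.5,0,-2.6],[-2.3,0,-4],[-3.2,0,-5.5],[-4.2,0,-7.2],[-5.1,0,-8.9],[-6.1,0,-10.6],[-7,0,-12.1],[-7.8,0,-13.5],[-8.3,0,-14.4],[-8.5,0,-14.7]]' --dr '[[0,0,0],[0,0,0],[0,0,0],[0,0,0],[0,0,0],[0,0,0],[0,0,0],[0,0,0],[0,0,0],[0,0,0],[0,0,0],[0,0,0]]'

```text
t: 7.78
tcp_pos: [0.5434, -0.2043, 0.2115]
ee_rot: [-179.7, 30.2, 171.0]
ft_force: [0.4, -0.5, -2.0]
width: 0.675
finger_force: 30.0
```

Run:
```python
from fitpose import *
p,R,s=cur();print(p,s["ee_rot"],s["ft_force"].round(2),s["wrist_torque"].round(2),s["finger_force"],s["width"]*88.1,s["t"])
c=cam("wrist");im=get_image("wrist");np.savez("w3.npz",K=c[0],R=c[1],t=c[2],p=p,Rt=R)
for l in((0,0,0),(-.056,-.03,.03),(-.056,.03,.03),(-.056,.03,-.03),(-.056,-.03,-.03)):
    a=np.array([-.02,0,.005]);  # expected pixel if unslipped
    Rs=R@Rt(30,0).T;print(proj(None,p+.006*R[:,2]+Rs@(np.array(l)-a),c).round(1)*1.5625)
cv2.imwrite("pics/w3.png",cv2.resize(im[:,:,::-1],(800,600)))
p2,R2=scoop_tcp((.53,.21,.23),15,0,30,(-.02,.005));delta(p2,R2)
# tray corners from top image rim
t=lambda x,y:onz("top",((x+.5)/1.5625-.5,(y+.5)/1.5625-.5),.05)
q=[t(*k) for k in((203,268),(299,243),(328,358),(232,382))];print(np.round(q,3),np.mean(q,0).round(3))
```

```text
[ 0.54341096 -0.20429003  0.21152801] [-179.65089863   30.20382433  170.95502374] [ 0.36 -0.51 -1.96] [0.08 0.4  0.02] 29.967681686393917 59.48062665311617 7.7833
[[399.375   418.59375]]
[[254.84375 405.9375 ]]
[[544.0625  405.78125]]
[[499.84375 230.46875]]
[[298.75    230.46875]]
dp cm [ 7.14 39.72 -7.74] dr [-0.2162  0.0023 -0.3633]
[[0.644 0.36  0.05 ]
 [0.691 0.171 0.05 ]
 [0.462 0.115 0.05 ]
 [0.419 0.299 0.05 ]] [0.554 0.236 0.05 ]
```

View pics/w3.png

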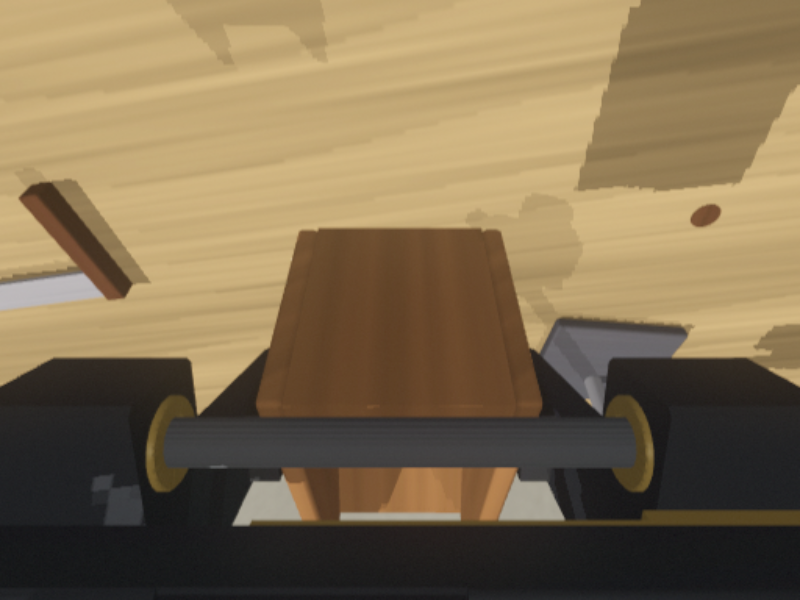

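The scoop hangs square in the fingers with no visible slip: back-wall corners at (257,415), (541,412), (302,230) and (500,230), close to the prediction. Next is the transfer to the tray.

```bash
cat > plan.py <<'E'
from fitpose import *
PSI=14.4;TR=np.array([.555,.237,0])
def lip_tcp(off,z,tip,psi=PSI):
    f=np.array([np.cos(np.radians(psi)),np.sin(np.radians(psi)),0]);u=np.array([0,0,1.]);a=np.radians(tip)
    X=f*np.cos(a)-u*np.sin(a);Z=u*np.cos(a)+f*np.sin(a)
    return scoop_tcp(TR+off*f+u*z-.055*X-.012*Z,psi,tip,30,(-.02,.005))
E
python3 - <<'E'
from plan import *
p0,R0,s=cur();q=s["qpos"]
p,R=lip_tcp(-.03,.2,0);print(p);dp,dr=delta(p,R)
for f in np.linspace(0,1,9):q,e=ik(p0+f*(p-p0),R0@Ro.from_rotvec(f*dr).as_matrix(),q);print(q.round(0),e<1e-6)
E
```

```text
[0.45039302 0.21014149 0.19819615]
dp cm [14.23 39.42 -7.01] dr [-0.211   0.0023 -0.3542]
[ -40.   -1.  116.   23.   41. -135.] True
[ -36.   -5.  120.   22.   41. -133.] True
[ -31.   -8.  123.   21.   40. -131.] True
[ -26.  -11.  126.   20.   40. -128.] True
[ -20.  -14.  127.   18.   39. -124.] True
[ -13.  -15.  129.   15.   38. -118.] True
[  -6.  -15.  129.   12.   37. -112.] True
[   2.  -14.  129.    8.   36. -104.] True
[ 10. -12. 127.   4.  35. -97.] True
```

Request:
step_arm --dp '[[0.2,0.5,-0.1],[0.5,1.5,-0.3],[1.1,3,-0.5],[1.8,5,-0.9],[2.5,7,-1.2],[3.3,9,-1.6],[4,11,-2],[4.7,13,-2.3],[5.4,15,-2.7],[6.1,17,-3],[6.9,19,-3.4],[7.6,21,-3.7]]' --dr '[[0,0,0],[-0.01,0,-0.01],[-0.015,0,-0.025],[-0.025,0,-0.045],[-0.035,0,-0.06],[-0.05,0,-0.08],[-0.06,0,-0.1],[-0.07,0,-0.115],[-0.08,0,-0.135],[-0.09,0,-0.15],[-0.1,0,-0.17],[-0.11,0,-0.19]]'

```text
t: 8.83
tcp_pos: [0.4915, 0.0193, 0.2013]
ee_rot: [-179.8, 29.9, -176.4]
ft_force: [0.4, 0.0, -2.6]
width: 0.678
finger_force: 30.0
```

Run:
```python
from plan import *
p,R=lip_tcp(-.03,.2,0);dp,dr=delta(p,R);print(get_state()["tcp_pos"])
```

```text
dp cm [ 2.67 19.3  -1.24] dr [-0.0972 -0.0018 -0.1633]
[0.49147971 0.01926265 0.2012737 ]
```

Request:
step_arm --dp '[[0.3,2,-0.1],[0.6,4,-0.3],[0.8,6,-0.4],[1.1,8,-0.5],[1.4,10,-0.6],[1.7,12,-0.8],[1.9,14,-0.9],[2.2,16,-1],[2.4,17.6,-1.1],[2.6,18.7,-1.2],[2.7,19.2,-1.2],[2.7,19.3,-1.2]]' --dr '[[-0.01,0,-0.02],[-0.02,0,-0.03],[-0.03,0,-0.05],[-0.04,0,-0.07],[-0.05,0,-0.08],[-0.06,0,-0.1],[-0.07,0,-0.12],[-0.08,0,-0.13],[-0.09,0,-0.15],[-0.095,0,-0.16],[-0.097,0,-0.163],[-0.097,0,-0.163]]'

```text
t: 9.83
tcp_pos: [0.451, 0.209, 0.1977]
ee_rot: [-179.9, 29.9, -165.6]
ft_force: [0.5, -0.7, -2.4]
width: 0.677
finger_force: 30.0
```

Run:
```python
from plan import *
p0,R0,s=cur();print(p0,s["ee_rot"],s["t"])
q=s["qpos"]
for tip,z in((0,.2),(10,.17),(20,.145),(30,.125),(45,.105),(60,.09),(75,.08),(85,.075),(92,.075)):
    p,R=lip_tcp(-.03,z,tip);q2,e=ik(p,R,q);print(tip,q2.round(0),e<1e-6,np.abs(q2-q).max().round(0));q=q2;delta(p,R,p0,R0)
```

```text
[0.45101122 0.2090105  0.19768242] [-179.93810525   29.89118233 -165.58813049] 9.8333
0 [ 10. -12. 127.   4.  35. -97.] True 0.0
dp cm [ 0.    0.12 -0.06] dr [-0.001  -0.0019  0.0002]
10 [ 10.  -6. 121.   2.  45. -95.] True 10.0
dp cm [0.75 0.13 1.41] dr [-1.000e-03  1.726e-01  1.000e-04]
20 [ 11.   1. 114.   1.  54. -94.] True 10.0
dp cm [1.05 0.13 2.59] dr [-0.001   0.3472  0.    ]
30 [ 11.   8. 107.  -0.  65. -93.] True 10.0
dp cm [0.96 0.13 3.52] dr [-1.000e-03  5.217e-01 -1.000e-04]
45 [ 12.  20.  95.  -1.  81. -92.] True 16.0
dp cm [0.09 0.13 4.42] dr [-1.000e-03  7.835e-01 -2.000e-04]
60 [ 12.  31.  82.  -1.  97. -92.] True 16.0
dp cm [-1.17  0.13  5.41] dr [-1.0000e-03  1.0453e+00 -3.0000e-04]
75 [ 12.  43.  69.  -2. 113. -92.] True 16.0
dp cm [-2.7   0.13  6.49] dr [-1.0000e-03  1.3071e+00 -5.0000e-04]
85 [ 12.  52.  60.  -2. 123. -92.] True 11.0
dp cm [-3.74  0.13  7.36] dr [-9.0000e-04  1.4816e+00 -6.0000e-04]
92 [ 13.  57.  54.  -2. 131. -92.] True 8.0
dp cm [-4.59  0.13  7.79] dr [-9.0000e-04  1.6038e+00 -6.0000e-04]
```

Request:
step_arm --dp '[[0.2,0,0.3],[0.4,0.1,0.8],[0.75,0.1,1.4],[0.9,0.1,2],[1.05,0.1,2.6],[1,0.1,3.1],[0.95,0.1,3.5],[0.8,0.1,3.8],[0.5,0.1,4.1],[0.1,0.1,4.4]]' --dr '[[0,0.04,0],[0,0.1,0],[0,0.17,0],[0,0.26,0],[0,0.35,0],[0,0.44,0],[0,0.52,0],[0,0.61,0],[0,0.7,0],[0,0.785,0]]'

```text
t: 10.67
tcp_pos: [0.4732, 0.2136, 0.16]
ee_rot: [-179.9, -15.2, -165.8]
ft_force: [0.3, -0.6, -1.5]
width: 0.681
finger_force: 30.0
```

Run:
```python
from plan import *
p0,R0,s=cur();print(p0,s["ee_rot"],s["t"])
for tip,z in((60,.09),(75,.08),(85,.075),(92,.075)):
    p,R=lip_tcp(-.03,z,tip);delta(p,R,p0,R0)
```

```text
[0.47324554 0.21358845 0.16004692] [-179.94300059  -15.19778402 -165.82473152] 10.6667
dp cm [-1.48  0.24 -0.05] dr [ 0.0005  0.2583 -0.0038]
dp cm [-3.33  0.25 -0.37] dr [ 0.001   0.5201 -0.0037]
dp cm [-4.67  0.25 -0.49] dr [ 0.0013  0.6947 -0.0036]
dp cm [-5.58  0.26 -0.79] dr [ 0.0016  0.8168 -0.0036]
```

Request:
step_arm --dp '[[-0.5,0.1,0],[-1,0.2,0],[-1.5,0.2,-0.05],[-2.1,0.2,-0.15],[-2.7,0.2,-0.25],[-3.3,0.2,-0.35],[-4,0.2,-0.4],[-4.7,0.2,-0.5],[-5.3,0.2,-0.7],[-5.6,0.2,-0.8],[-5.6,0.2,-0.8],[-5.6,0.2,-0.8]]' --dr '[[0,0.085,0],[0,0.17,0],[0,0.26,0],[0,0.35,0],[0,0.44,0],[0,0.52,0],[0,0.61,0],[0,0.69,0],[0,0.77,0],[0,0.817,0],[0,0.817,0],[0,0.817,0]]'

```text
t: 11.67
tcp_pos: [0.5269, 0.2292, 0.1518]
ee_rot: [-179.9, -61.8, -165.9]
ft_force: [0.3, 0.4, -1.3]
width: 0.679
finger_force: 30.0
```

Run:
```python
from plan import *
p0,R0,s=cur();print(p0,s["ee_rot"],s["t"],s["qpos"].round(0))
a=get_image("scene");b=get_image("top");w=get_image("wrist")
for n in("scene","top"):
  for k in"1234"[:2]:
    print(n,k,[(np.round(d["pixel"]),round(d["conf"],2)) for d in spot_point(n,f"offcut{k}_center")])
A=cv2.resize(a[205:355,190:390,::-1],(400,300));B=cv2.resize(b[130:280,110:310,::-1],(400,300));C=cv2.resize(w[:,:,::-1],(400,300));cv2.imwrite("pics/t1.png",np.vstack([np.hstack([A,B]),np.hstack([C,0*C])]))
```

```text
[0.52691839 0.22924396 0.15184684] [-179.89806843  -61.77831144 -165.89938642] 11.6667 [ 12.  57.  54.  -2. 131. -92.]
scene 1 []
scene 2 [(array([317., 284.]), 0.42)]
top 1 []
top 2 []
```

View pics/t1.png

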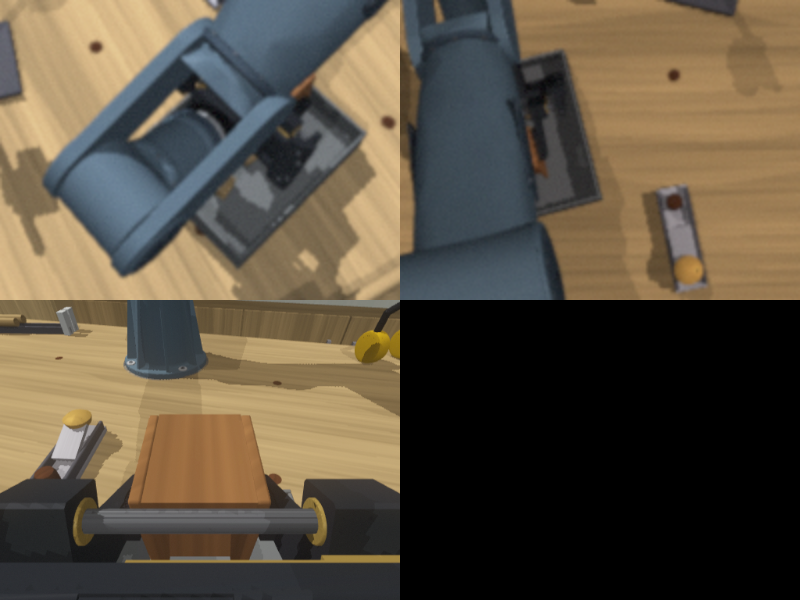

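The arm hides the tray interior in both fixed views. The wrist view shows the scoop nose-down over the tray, and the wrist load has dropped. I'll tip a little further with a small shake, then bring it upright.

Request:
step_arm --dp '[[0,0,0],[0,0,0],[0,0,0],[0,0,0],[0,0,0],[0,0,0],[0,0,0],[0,0,0]]' --dr '[[0,0.07,0],[0,0.13,0],[0,0.04,0],[0,0.12,0],[0,0.04,0],[0,0.12,0],[0,0.12,0],[0,0.12,0]]'

```text
t: 12.68
tcp_pos: [0.5268, 0.2296, 0.1529]
ee_rot: [-179.8, -68.6, -165.9]
ft_force: [0.3, -0.2, -2.2]
width: 0.68
finger_force: 30.0
```

Run:
```python
from plan import *
p0,R0,s=cur();print(p0,s["ee_rot"],s["t"],s["qpos"].round(0),s["ft_force"].round(2))
for tip,z in((75,.10),(60,.12),(45,.14),(30,.17),(15,.2),(0,.22)):
    p,R=lip_tcp(-.03-.0005*(90-tip),z,tip);delta(p,R,p0,R0)
```

```text
[0.52681172 0.2296413  0.1528573 ] [-179.80793845  -68.64007072 -165.9487239 ] 12.6833 [ 13.  61.  50.  -2. 137. -92.] [ 0.29 -0.17 -2.17]
dp cm [3.15 0.   2.02] dr [ 0.0018 -0.4126 -0.0027]
dp cm [ 5.2  -0.01  4.02] dr [ 0.0015 -0.6744 -0.0029]
dp cm [ 6.73 -0.02  5.94] dr [ 0.0011 -0.9362 -0.0031]
dp cm [ 8.7  -0.02  7.26] dr [ 7.000e-04 -1.198e+00 -3.300e-03]
dp cm [10.27 -0.03  8.24] dr [ 3.0000e-04 -1.4598e+00 -3.5000e-03]
dp cm [10.6  -0.03  9.16] dr [-2.0000e-04 -1.7216e+00 -3.6000e-03]
```

Request:
step_arm --dp '[[0.5,0,0.3],[1.2,0,0.8],[2.2,0,1.4],[3.1,0,2],[3.9,0,2.7],[4.6,0,3.4],[5.2,0,4],[5.8,0,4.7],[6.3,0,5.4],[6.9,0,6.1],[7.8,0,6.7],[8.7,0,7.3]]' --dr '[[0,-0.07,0],[0,-0.18,0],[0,-0.3,0],[0,-0.41,0],[0,-0.5,0],[0,-0.59,0],[0,-0.67,0],[0,-0.77,0],[0,-0.87,0],[0,-0.98,0],[0,-1.09,0],[0,-1.2,0]]'

```text
t: 13.68
tcp_pos: [0.4306, 0.2053, 0.21]
ee_rot: [-179.9, 0.7, -165.8]
ft_force: [-0.7, 0.4, -1.3]
width: 0.677
finger_force: 30.0
```

Run:
```python
from plan import *
p,R=lip_tcp(-.075,.22,0);delta(p,R);print(cur()[0])
```

```text
dp cm [ 2.45 -0.03 -0.85] dr [-0.0023 -0.512  -0.0026]
[0.43056281 0.20526931 0.21002947]
```

Request:
step_arm --dp '[[0.2,0,-0.1],[0.5,0,-0.3],[0.8,0,-0.5],[1,0,-0.6],[1.2,0,-0.8],[1.4,0,-0.9],[1.5,0,-0.9],[1.5,0,-0.9],[1.5,0,-0.9],[1.5,0,-0.9]]' --dr '[[0,-0.08,0],[0,-0.17,0],[0,-0.26,0],[0,-0.35,0],[0,-0.43,0],[0,-0.49,0],[0,-0.51,0],[0,-0.51,0],[0,-0.51,0],[0,-0.51,0]]'

```text
t: 14.52
tcp_pos: [0.4166, 0.2016, 0.218]
ee_rot: [-179.9, 29.4, -165.7]
ft_force: [0.7, 0.4, -1.6]
width: 0.677
finger_force: 30.0
```

Run:
```python
from plan import *
p0,R0,s=cur();print(p0,s["ee_rot"],s["t"],s["qpos"].round(0),s["ft_force"].round(2))
a=get_image("scene");b=get_image("top")
for n in("scene","top"):
  for k in"12":
    print(n,k,[(np.round(d["pixel"]),round(d["conf"],2)) for d in spot_point(n,f"offcut{k}_center")])
A=cv2.resize(a[205:355,190:390,::-1],(400,300));B=cv2.resize(b[130:280,110:310,::-1],(400,300));cv2.imwrite("pics/t2.png",np.hstack([A,B]))
```

```text
[0.41662931 0.20162428 0.21800939] [-179.90832961   29.36889341 -165.73970413] 14.5167 [ 10. -20. 130.   3.  41. -96.] [ 0.74  0.41 -1.62]
scene 1 [(array([306., 276.]), 0.44)]
scene 2 [(array([314., 283.]), 0.4)]
top 1 [(array([175., 196.]), 0.62)]
top 2 [(array([168., 200.]), 0.63)]
```

View pics/t2.png

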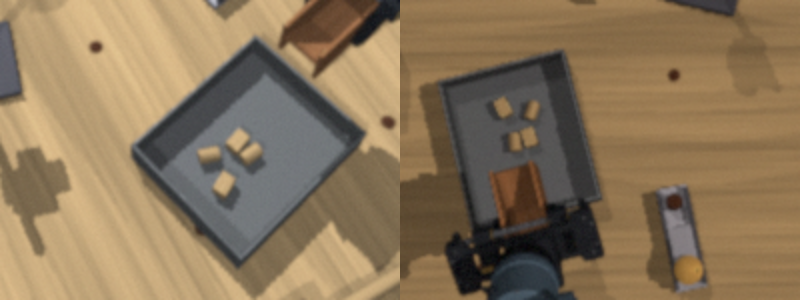

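All four offcuts lie in the tray, at (209,155), (238,140), (250,153) and (225,184) in the left crop, and the scoop is upright and empty. Now I'll refine the lens position and plan the approach.

```bash
cat >> plan.py <<'E'
YL=-14.4
E
python3 - <<'E'
from plan import *
c,s=np.cos(np.radians(YL)),np.sin(np.radians(YL));ax=np.array([c,s,0]);lat=np.array([-s,c,0])
post=np.array([.843,-.060,0])
S=lambda p:((p[0]-140+.4)*3.636+400,(p[1]-160+.4)*3.636);T=lambda p:((p[0]-225+.4)*5,(p[1]-70+.4)*5)
for z in(.2,.21,.22,.23,.24):
    L=post-.072*ax+[0,0,z]
    pts=[L,L+[0,0,.018],L-[0,0,.018],L+.018*lat,L-.018*lat]
    print(z,"scene",np.round([S(proj("scene",x)[0]) for x in pts]).tolist(),"top",np.round([T(proj("top",x)[0]) for x in pts]).tolist())
for n in("scene","top"):
    im=get_image(n);print(n,spot_point(n,"lens")[:1],search_frame(n,"lens")[:1])
lens=post-.072*ax+[0,0,.213];view=lens-.15*ax;print(lens,view)
p0,R0,st=cur();q=st["qpos"]
p,R=scoop_tcp(view-.05*ax,YL,0,30,(-.02,.005));dp,dr=delta(p,R)
for f in np.linspace(0,1,5):q,e=ik(p0+f*(p-p0),R0@Ro.from_rotvec(f*dr).as_matrix(),q);print(q.round(0),e<1e-6)
E
```

```text
0.2 scene [[568.0, 141.0], [564.0, 128.0], [572.0, 154.0], [572.0, 163.0], [564.0, 119.0]] top [[182.0, 219.0], [183.0, 209.0], [181.0, 229.0], [151.0, 212.0], [213.0, 226.0]]
0.21 scene [[566.0, 134.0], [561.0, 120.0], [570.0, 147.0], [570.0, 156.0], [561.0, 112.0]] top [[182.0, 213.0], [184.0, 203.0], [181.0, 223.0], [151.0, 206.0], [214.0, 220.0]]
0.22 scene [[563.0, 126.0], [559.0, 112.0], [567.0, 140.0], [568.0, 148.0], [559.0, 104.0]] top [[183.0, 207.0], [184.0, 197.0], [182.0, 218.0], [152.0, 200.0], [215.0, 215.0]]
0.23 scene [[561.0, 118.0], [557.0, 104.0], [565.0, 132.0], [565.0, 141.0], [557.0, 96.0]] top [[184.0, 202.0], [185.0, 191.0], [183.0, 212.0], [152.0, 194.0], [216.0, 209.0]]
0.24 scene [[559.0, 111.0], [554.0, 96.0], [563.0, 124.0], [563.0, 133.0], [554.0, 89.0]] top [[185.0, 196.0], [186.0, 185.0], [183.0, 206.0], [153.0, 188.0], [217.0, 203.0]]
scene [{'pixel': [186.7, 194.8], 'conf': 0.97}] [{'box': [150.2, 183.6, 183.2, 212.7], 'conf': 0.85}]
top [{'pixel': [259.9, 110.1], 'conf': 0.55}] [{'box': [250.4, 79.4, 276.7, 113.4], 'conf': 0.88}]
[ 0.77326201 -0.04209433  0.213     ] [ 0.62797454 -0.00479085  0.213     ]
dp cm [ -8.22 -21.72   3.93] dr [ 0.2462 -0.0114  0.4348]
[ 10. -20. 130.   3.  40. -97.] True
[  4. -17. 128.   3.  40. -95.] True
[ -2. -14. 126.   1.  39. -92.] True
[ -6. -10. 122.  -1.  38. -88.] True
[-10.  -5. 118.  -4.  37. -83.] True
```

Request:
step_arm --dp '[[-0.2,-0.6,0.1],[-0.8,-2,0.4],[-1.5,-4,0.7],[-2.3,-6.2,1.1],[-3.2,-8.5,1.5],[-4.1,-10.9,1.9],[-5,-13.3,2.4],[-5.9,-15.7,2.8],[-6.7,-18,3.2],[-7.5,-20,3.6],[-8,-21.3,3.8],[-8.2,-21.7,3.9]]' --dr '[[0.01,0,0.01],[0.02,0,0.04],[0.04,0,0.08],[0.07,0,0.12],[0.095,0,0.17],[0.12,0,0.22],[0.15,-0.01,0.27],[0.18,-0.01,0.32],[0.205,-0.01,0.36],[0.225,-0.01,0.4],[0.24,-0.01,0.425],[0.246,-0.01,0.435]]'

```text
t: 16.12
tcp_pos: [0.5581, 0.0118, 0.2237]
ee_rot: [-180.0, 30.0, 165.4]
ft_force: [-0.9, -0.6, -1.0]
width: 0.68
finger_force: 30.0
```

Run:
```python
from plan import *
view=np.array([.628,-.005,.214])
p,R=scoop_tcp(view,YL,0,30,(-.02,.005));delta(p,R);s=get_state();print(s["t"],s["tcp_pos"],s["ee_rot"])
```

```text
dp cm [-4.25  0.13  2.4 ] dr [-0.0019 -0.0006 -0.0027]
16.1167 [0.55814304 0.01175018 0.22373221] [-179.97859335   29.968126    165.41973429]
```

Request:
step_arm --dp '[[-0.3,0,0.2],[-0.8,0,0.5],[-1.4,0,0.8],[-2,0.1,1.1],[-2.6,0.1,1.5],[-3.2,0.1,1.8],[-3.7,0.1,2.1],[-4.1,0.1,2.3],[-4.2,0.1,2.4],[-4.2,0.1,2.4],[-4.2,0.1,2.4],[-4.2,0.1,2.4]]' --dr '[[0,0,0],[0,0,0],[0,0,0],[0,0,0],[0,0,0],[0,0,0],[0,0,0],[0,0,0],[0,0,0],[0,0,0],[0,0,0],[0,0,0]]'

```text
t: 17.12
tcp_pos: [0.6038, 0.0025, 0.2234]
ee_rot: [-180.0, 29.9, 165.6]
ft_force: [-0.1, -0.7, -1.0]
width: 0.678
finger_force: 30.0
```

Run:
```python
from plan import *
p0,R0,s=cur();print(p0,s["ee_rot"],s["t"],s["qd"].round(2),s["finger_force"])
a=get_image("scene");b=get_image("top");w=get_image("wrist");c=cam("wrist")
for n in("scene","top"):
    print(n,spot_point(n,"scoop_center")[:1],spot_point(n,"scoop_lip")[:1],spot_point(n,"lens")[:1],spot_point(n,"view")[:1])
    for X in((.628,-.005,.214),(.773,-.042,.214)):print(proj(n,np.array(X)).round(1))
Rs=R0@Rt(30,0).T
for l in((-.056,-.03,.03),(-.056,.03,.03),(-.056,.03,-.03),(-.056,-.03,-.03)):
    print("wrist exp 400px",(proj(None,p0+.006*R0[:,2]+Rs@(np.array(l)-[-.02,0,.005]),c)/1.28).round(0))
A=cv2.resize(a[120:270,120:320,::-1],(400,300),interpolation=cv2.INTER_CUBIC);B=cv2.resize(b[70:220,170:370,::-1],(400,300),interpolation=cv2.INTER_CUBIC);C=cv2.resize(w[:,:,::-1],(400,300))
D=cv2.resize(a[205:355,190:390,::-1],(400,300));cv2.imwrite("pics/v1.png",np.vstack([np.hstack([A,B]),np.hstack([C,D])]))
```

```text
[0.60378706 0.00249808 0.2234427 ] [-179.99658263   29.91018213  165.59806   ] 17.1167 [-0.03 -0.17  0.06 -0.01 -0.13 -0.05] 29.967620058450848
scene [{'pixel': [242.7, 179.9], 'conf': 0.89}] [{'pixel': [225.9, 185.1], 'conf': 0.7}] [{'pixel': [187.0, 194.1], 'conf': 0.93}] []
[[243.7 182.4]]
[[185.  195.5]]
top [{'pixel': [248.7, 164.6], 'conf': 0.83}] [{'pixel': [254.5, 143.7], 'conf': 0.83}] [{'pixel': [259.7, 113.6], 'conf': 0.58}] []
[[249.  162.8]]
[[261.1 111.9]]
wrist exp 400px [[128. 202.]]
wrist exp 400px [[272. 202.]]
wrist exp 400px [[250. 115.]]
wrist exp 400px [[149. 115.]]
```

View pics/v1.png

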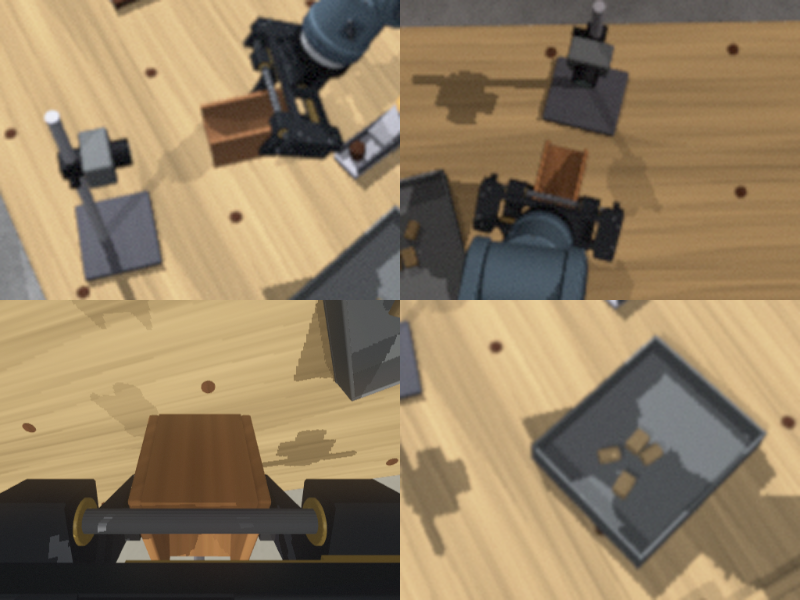

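The scoop is held level on the lens axis. Its detected centre is within about 3 px of the target in both fixed views, and its back-wall corners match an unslipped grip. The four offcuts are in the tray.

```bash
python3 -c "
from cell import *
print(job_done())"
```

```text
the job is handed in; nothing more can be done
None
```

The job is handed in: all four offcuts are in the tray, and the scoop is gripped, level and still in front of the lens, within about 10 mm of the showing point by my camera estimates; the judge returned no result.

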